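# Lock out the sample dock and present the reference plate

### The job

Push the blue plug fully home into the blue-framed square socket of the sample dock, and only then lift the dock's dark grey cover flap by its yellow handle and leave it standing open with the plug still in. Draw the reference plate up out of its slot under the flap by its orange tab and hold it upright over the middle of the light pad, its lower edge about ten centimetres above the pad; finish while still holding it there, still. Leave the red plug and the other things on the bench where they are.

Things in the scene. Friction and masses are not known exactly. Their poses are not given: they have to be found in the camera images.
- dock: Fixed white sample dock (base of its +y half grey), a box 170 (x) x 270 (y) x 100 mm high, standing on the bench; origin at the centre of its underside, z up; it starts at any yaw within about +-15 degrees. Its -y half carries the plug socket; its +y half is an open-topped bay 140 (x) x 100 (y) mm with its centre at y = +60 mm, floor at z = 50 mm, covered by the flap. In the middle of the bay floor is a slot 13 (x) x 63 (y) mm, 30 mm deep, in which the plate stands
- socket_mouth (a point): Centre of the mouth of the square socket hole in the dock's top face (dock x = 0, y = -85 mm, z = 100 mm), framed by a blue line; axes as the dock's. Hole 22 x 22 mm with sides along the dock's x and y, 24 mm deep, straight down
- plug: Loose blue square plug, 60 g, standing upright on the bench: steel shank 20 x 20 mm, 20 mm long, lower 5 mm tapered, below a blue head 30 x 30 x 36 mm; total height 56 mm. Origin at the centre of the shank's foot, z up towards the head, x and y square to its sides. It fits the socket in any of its four quarter turns; fully home the head sits on the dock's top and the foot is 20 mm below it
- red_plug: Loose red plug of the same shape and size as the blue one, origin alike; not to be used or disturbed. It and the blue plug may stand in each other's place
- flap (a joint): Opening angle of the flap, rad: 0 shut, grows as it opens, stop at 1.75 (just past upright); starts shut or up to 0.1 ajar. The hinge is stiff: the flap stays at whatever angle it is left; moving it takes about 1 to 2 N at the handle
- flap_hinge (a point): Point on the flap's hinge line, at its middle; the line runs along the dock's x at dock y = +118 mm, z = 100.5 mm. The axes turn with the flap and equal the dock's when shut. The dark grey flap is 165 (x) x 115 (y) x 6 mm, reaching from the hinge towards the dock's -y; its free edge rises and swings over towards the dock's +y
- flap_handle (a point): Grip point of the flap's yellow upright handle tab: 24 mm (dock x) x 10 mm x 34 mm tall, standing on the flap near its free edge. The point is 10 mm below the tab's top (24 mm above the flap's upper face), and with the flap shut lies 101 mm from the hinge line towards the dock's -y and 30 mm above it. Pinched over the 24 mm along the dock's x, the tab can pivot between the fingers as the flap swings
- plate: Loose reference plate, about 110 g, hidden under the flap, standing upright in the slot: aluminium and brass, 10 mm thick (its x), 60 mm wide (its y), 50 mm high, with an orange tab 10 x 30 x 25 mm on top; total height 75 mm. Origin at the centre of its lower edge, z up, axes as the dock's at the start; its foot starts 20 mm above the bench, its top 5 mm under the dock's top
- plate_grip (a point): Centre of the plate's orange tab, 63 mm above the plate's foot (33 mm above the bay floor at the start); grip it over the 10 mm thickness, along the dock's x. The nearest bay walls are 70 mm away in that direction and 50 mm in the other
- pad: Fixed flat square light pad with a bright top, 120 x 120 x 8 mm, lying on the bench; origin at the centre of its underside
- jar: Loose amber jar, 44 mm across, 60 mm high; bystander, origin at the centre of its underside
- wafer_box: Loose pale, clear-to-grey plastic box 75 x 75 x 25 mm; bystander, origin at the centre of its underside
- driver: Loose yellow-handled screwdriver, 160 mm long; bystander, origin below its middle, on the bench
- beaker: Loose small steel beaker, 60 mm across, 70 mm high; bystander, origin at the centre of its underside
There are look-alikes about, which are no part of the job. There is more than one size of the pad; the one meant has the size given above.

How it is judged:
On the way, in this order (a step that is already met when the one before it is completed fails the run):
1. the blue plug is fully home in the socket (z of plug in the frame of socket_mouth below -0.016 m and horizontal distance between plug and socket_mouth below 0.006 m and angle between plug's own z axis and vertical below 0.1 rad), for 0.2 s.
2. the flap stands open (value of joint flap above 1.25 rad), for 0.2 s.
3. the plate is drawn wholly out, clear above the dock's top, in the fingers (z of plate in the frame of dock above 0.103 m and contact force between plate and the fingers above 0.5 N), for 0.1 s.
At the end, for the whole second after the job is handed in: Blue plug home (16+ of 20 mm in, within 6 mm and 0.1 rad) and let go; flap open over 1.25 rad; the fingers hold the plate upright (0.2 rad), still (under 30 mm/s), its foot 50 to 150 mm above the pad's top and within 40 mm of its centre sideways, off the pad (all of step 1 and value of joint flap above 1.25 rad and horizontal distance between plate and pad below 0.04 m and z of plate in the frame of pad between 0.058 and 0.158 m and angle between plate's own z axis and vertical below 0.2 rad and linear speed of plate below 0.03 m/s and contact force between plate and the fingers above 0.5 N and contact force between plate and pad below 0.1 N and contact force between plug and the fingers below 0.1 N); the arm keeps its last pose, push and grip.
It fails at once if the flap is raised (over 0.3 rad) while the blue plug is not home in the socket (value of joint flap above 0.3 rad and (not (z of plug in the frame of socket_mouth below -0.016 m) or not (horizontal distance between plug and socket_mouth below 0.006 m) or not (angle between plug's own z axis and vertical below 0.1 rad))).
It fails at once if the red plug or another loose thing on the bench is moved more than 30 mm (distance of any of red_plug, jar, wafer_box, driver, beaker from where it was at the start of the episode above 0.03 m).
It also fails if it takes over 72 s, if anything falls off the work surface, if the arm or the gripper's body presses on something with over 40 N, if the wrist force passes 120 N, or if a joint passes its speed limit or range.

### The arm

A 6-joint arm with a two-finger parallel gripper is mounted at the origin on the work surface. World frame = base frame: x ahead of the robot, y to its left, z up, the work surface at z = 0. Lengths are in m, angles in rad, forces in N, time in s.
With the tool pointing down it reaches from about 0.275 to 0.85 m from the base axis. Payload 5.2 kg.
Tool frame: the origin (TCP) lies on the centre line of the jaws, within the pads' length; the fingertips stand 14 mm ahead of it and the grasp point (between the pads) lies 5 mm behind it (bot.finger_overhang is the distance from the TCP to the fingertips, in m); z points along the fingers, y is the direction in which the jaws open and shut (so a half turn about z gives the same grasp; the last joint's range is limited). The gripper opens to 85 mm and grips with 20 to 120 N. Pads are 22 mm wide; open, the fingers measure 114 mm over their backs; the gripper's body (76 mm by 85 mm) begins 54 mm behind the grasp point. The pads swing forward as they close: fully open they stand 13 mm farther back than shut.
Start: joints at [-1.434, 0.259, 1.535, -0, 1.348, -0.203], TCP at [0.183, -0.519, 0.245] pointing down, gripper open.
Joint ranges: [-3.14, 3.14], [-0.91, 2.08], [0.19, 2.58], [-1.22, 4.36], [0.22, 2.71], [-3.12, 3.12]. Speed limits (rad/s): [2.57, 2.57, 3.14, 3.14, 3.14, 3.14].

### API

Orientations are given as [roll, pitch, yaw] about the fixed x, y, z axes, in that order (R = Rz(yaw) Ry(pitch) Rx(roll)).
In Python, from plant import bot gives the robot as it stands. The module is installed in compiled form; this text tells all that it offers.
- The arm moves only by the tool arm_command, never from a script. Its argument "moves" is a list of rows, each an object with "delta_pos": the shift along the tool's x, y, z in units of 50 mm (1.0 is 50 mm), a list of three; "roll": the turn about the tool's z in units of 6 degrees (1.0 is 6 degrees). In form: [{"delta_pos": [tx, ty, tz], "roll": roll}, ...]. A call has 1 to 10 rows; each row is the pose to reach, as a shift and turn from the pose commanded when the call began, along the tool's axes at that moment; what a row does not reach only later rows make up. A row lasts 1/10 s, in which the tool goes at most 50 mm and 8.59 degrees, less where a joint would pass 70% of its speed; a pose out of reach is approached as far as the arm can. A call with a gripper value outside its range is refused whole. "gripper" is the closure, from -1 (fully open) to 1 (shut), so that 0 is half open, set as the call begins (left out, the last holds). The fingers move at their own pace and stop on an object; "grip_force" is the grip in N (left out, the last holds). Time passes only in rows, so rows that repeat a pose let the fingers close. It gives the time, the measured TCP pose, the force and the opening at its end, in the units of the state.
- bot.read_state(): the state, without advancing time (a new reading comes with each control period).
- bot.camera(name): name is "side" or "top" or "wrist"; returns a dict with "color" (480x640x3 uint8, red, green, blue), "camera_matrix" (3x3 intrinsics, pixels), "camera_from_world" (4x4, takes a point from world to camera coordinates). Camera axes: x right, y down, z forward; pixel columns grow to the right and rows downward; lengths in m; the calibration is good to about 2 mm. A picture is of the moment at which its call begins. There is no depth.
- bot.hand_in(): hands the job in, once; it reports no verdict.
The state is a dict: "clock": time; "joint_positions": joint angles; "qd": joint speeds; "tau": joint torques, N m; "ee_pos": TCP position; "eef_rot": TCP orientation; "wrist_force": force on the tool from outside, world axes, zero at the start; "ft_torque": the same for the moment, N m; "gripper_width": finger opening in m.
Only numpy, scipy, OpenCV 4.12 (cv2) and the standard library are available. Lean on these libraries where they do the work, as an engineer would, in place of code of your own. Each camera call takes 0.05 s, during which the arm holds its last target.

## Working session

There is one attempt and no reset: what is moved stays moved. The work goes in short steps, Python scripts to look and compute and a tool call to move; the robot and the scene stay as the last step left them, time stands still between calls to the robot, and variables do not carry over. Pictures are saved under pics/ and viewed, and the job is handed in when it is done.

Besides the shell and the picture viewer there is one more tool, called after "Call:" in YAML: its name, and indented under it one key for each argument. arm_command: Moves the arm, as the interface text tells. Its arguments: {"type":"object","properties":{"moves":{"type":"array"},"gripper":{"type":"number"},"grip_force":{"type":"number"}},"required":["moves"]}

```bash
mkdir -p pics; cat > h.py <<'E'
import numpy as np, cv2
from plant import bot
def snap(n,f):
    c=bot.camera(n); cv2.imwrite('pics/'+f+'.png',c['color'][:,:,::-1]); np.savez('pics/'+f+'.npz',K=c['camera_matrix'],T=c['camera_from_world'],c=c['color']); return c
def load(f): 
    d=np.load('pics/'+f+'.npz'); return dict(color=d['c'],camera_matrix=d['K'],camera_from_world=d['T'])
def ray(c,u,v):
    R=c['camera_from_world'][:3,:3];t=c['camera_from_world'][:3,3]
    o=-R.T@t; d=R.T@np.linalg.inv(c['camera_matrix'])@np.array([u,v,1.]); return o,d/np.linalg.norm(d)
def onz(c,u,v,z):
    o,d=ray(c,u,v); return o+d*(z-o[2])/d[2]
def proj(c,p):
    T=c['camera_from_world'];q=c['camera_matrix']@(T[:3,:3]@np.asarray(p,float)+T[:3,3]); return q[:2]/q[2]
E
python3 - <<'E'
from h import *
for n in ['side','top','wrist']:
    c=snap(n,n+'0'); print(n,ray(c,320,240))
print(bot.read_state(),bot.finger_overhang)
E
```

```text
side (array([-0.10689203, -1.19694951,  0.88131667]), array([ 0.42474663,  0.76430426, -0.48521057]))
top (array([0.37679992, 0.03851935, 1.2117362 ]), array([ 0.16013812, -0.02153254, -0.98685973]))
wrist (array([ 0.26240559, -0.49120663,  0.37410919]), array([-0.31054256, -0.11739353, -0.94328261]))
{'clock': 0.15, 'joint_positions': array([-1.43382014e+00,  2.59208223e-01,  1.53581945e+00, -4.48486847e-06,
        1.34800600e+00, -2.02817098e-01]), 'qd': array([-0.00020381, -0.00182787, -0.00195358,  0.00131186, -0.00010321,
        0.00141096]), 'tau': array([ 9.58913297e-04, -4.46388388e+01, -2.90820944e+01, -3.04722234e-04,
        8.22157570e-03,  1.58053854e-05]), 'ee_pos': array([ 0.18326962, -0.51816478,  0.24465301]), 'eef_rot': array([-3.14018029e+00, -2.85980090e-04,  3.39794081e-01]), 'wrist_force': array([ 0.60105308, -0.17294522, -0.13394775]), 'ft_torque': array([-0.0230574 ,  0.00468309, -0.00288918]), 'gripper_width': 0.08561820919002322} 0.014
```

View pics/top0.png

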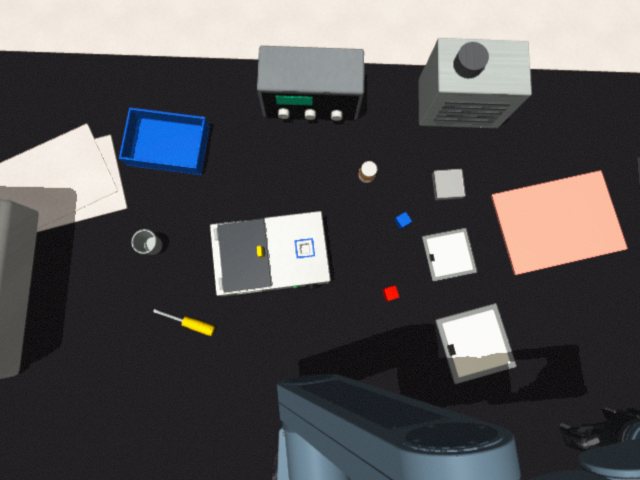

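View pics/side0.png

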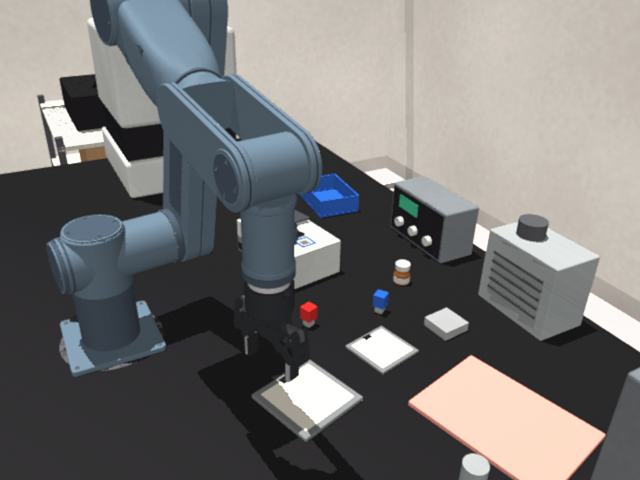

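View pics/wrist0.png

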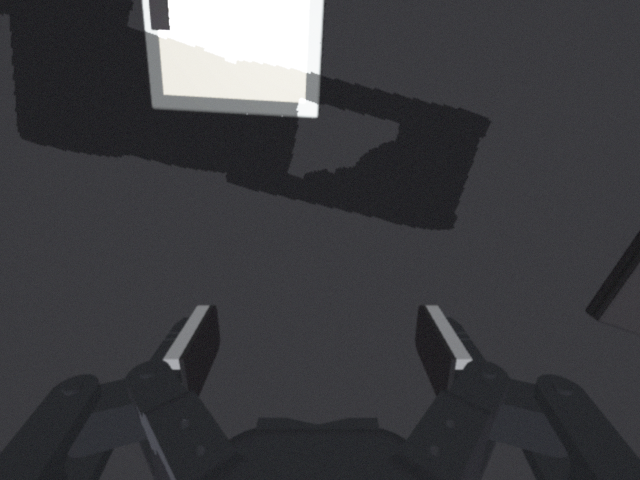

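The top view shows the blue plug at (403,219), the red plug at (391,293), the dock at (270,253) with its socket at (305,248) and handle at (260,251). The pads are at (450,254) and (475,343).

```bash
cat > m.py <<'E'
from h import *
def blob(c,lo,hi,roi=None,chan=True,mina=15):
    h=cv2.cvtColor(c['color'],cv2.COLOR_RGB2HSV); m=cv2.inRange(h,lo,hi)
    if roi: 
        z=np.zeros_like(m); z[roi[1]:roi[3],roi[0]:roi[2]]=1; m*=z
    cs,_=cv2.findContours(m,cv2.RETR_EXTERNAL,cv2.CHAIN_APPROX_NONE)
    return sorted([k for k in cs if cv2.contourArea(k)>=mina],key=cv2.contourArea)[::-1]
def rectz(c,k,z):
    pts=np.array([onz(c,*p[0].astype(float),z)[:2] for p in k]).astype(np.float32)
    r=cv2.minAreaRect(pts*1000); return r
E
python3 - <<'E'
from m import *
c=load('top0')
B=((105,120,60),(130,255,255));
for k in blob(c,*B,roi=(390,205,420,235)): print('blue z56',rectz(c,k,.056))
for k in blob(c,*B,roi=(280,230,330,270)): print('frame z100',rectz(c,k,.1))
for k in blob(c,(0,150,80),(8,255,255),roi=(370,270,410,310)): print('red',rectz(c,k,.056))
for k in blob(c,(20,120,100),(35,255,255),roi=(250,240,270,265)): print('handle z134',rectz(c,k,.1345),cv2.boundingRect(k))
for k in blob(c,(0,0,90),(180,60,255),roi=(405,215,530,400),mina=300): print('pad',rectz(c,k,.008))
for k in blob(c,(0,0,110),(180,50,255),roi=(195,195,345,310),mina=300): print('dock',rectz(c,k,.1),cv2.boundingRect(k))
cv2.imwrite('pics/topz.png',cv2.resize(c['color'][190:400,190:530,::-1],(800,494),interpolation=cv2.INTER_CUBIC))
E
```

```text
blue z56 ((621.9201049804688, -195.22486877441406), (34.60369873046875, 41.74165344238281), 35.04081344604492)
frame z100 ((537.3119506835938, 51.47938537597656), (44.17536544799805, 43.7767219543457), 7.732476711273193)
red ((436.0345458984375, -164.59368896484375), (33.28679275512695, 35.68381118774414), 18.76620864868164)
handle z134 ((521.7037353515625, 156.04153442382812), (28.340490341186523, 13.140924453735352), 10.619346618652344) (256, 245, 7, 13)
pad ((318.3526306152344, -389.6931457519531), (165.2349090576172, 165.61009216308594), 16.193836212158203)
pad ((544.685302734375, -327.38287353515625), (121.23381805419922, 121.25641632080078), 12.616135597229004)
dock ((523.1965942382812, 135.6757354736328), (176.17344665527344, 273.098876953125), 8.699332237243652) (210, 211, 120, 85)
```

View pics/topz.png

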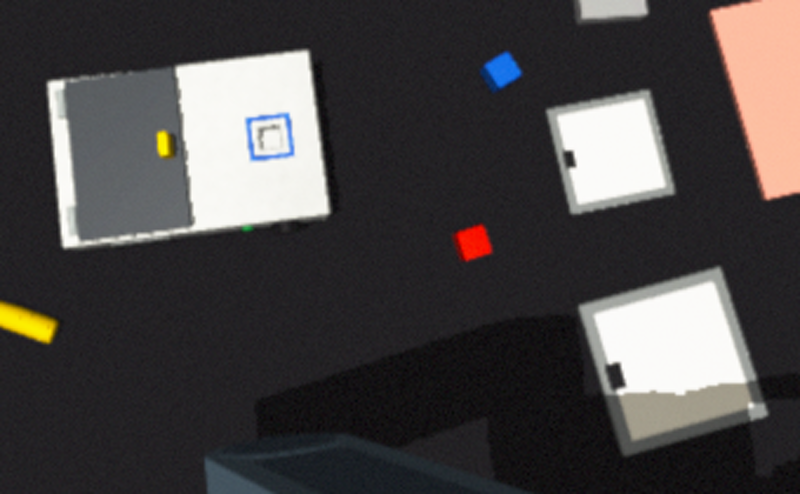

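Call:
arm_command:
  moves:
    - {"delta_pos": [1, -0.3, 0], "roll": 0}
    - {"delta_pos": [2, -0.6, 0], "roll": 0}
    - {"delta_pos": [3, -0.9, 0], "roll": 0}
    - {"delta_pos": [4, -1.2, 0], "roll": 0}
    - {"delta_pos": [5, -1.5, 0], "roll": 0}
    - {"delta_pos": [6, -1.8, 0], "roll": 0}
    - {"delta_pos": [7, -2.1, 0], "roll": 0}
    - {"delta_pos": [8, -2.4, 0], "roll": 0}
    - {"delta_pos": [9, -2.75, 0], "roll": 0}
    - {"delta_pos": [9.8, -3.1, 0], "roll": 0}

```text
clock: 1.15
ee_pos: [0.5845, -0.217, 0.2449]
eef_rot: [-3.141, 0.0, 0.34]
wrist_force: [-0.0, 0.1, 0.4]
gripper_width: 0.0852
```

```bash
python3 - <<'E'
from m import *
c=snap('wrist','w1'); s=bot.read_state(); print(s['ee_pos'],s['eef_rot'],s['clock'])
for k in blob(c,(105,120,40),(130,255,255),mina=100): print(rectz(c,k,.056),cv2.boundingRect(k),cv2.contourArea(k))
E
```

```text
[ 0.58930115 -0.21084419  0.24463331] [-3.13872878 -0.00493816  0.34425198] 1.2
((626.372802734375, -195.90975952148438), (36.563720703125, 31.866540908813477), 33.197811126708984) (289, 138, 41, 46) 1332.0
```

View pics/w1.png

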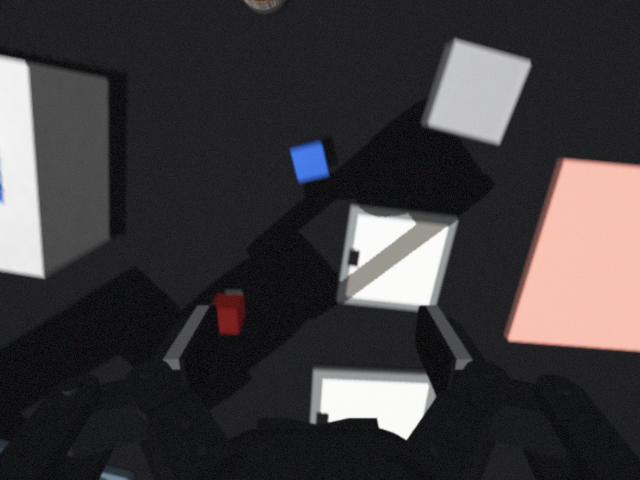

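Call:
arm_command:
  moves:
    - {"delta_pos": [0.3, -0.04, 0.4], "roll": -1.2}
    - {"delta_pos": [0.65, -0.07, 1.0], "roll": -2.4}
    - {"delta_pos": [0.65, -0.07, 1.5], "roll": -2.4}
    - {"delta_pos": [0.65, -0.07, 1.5], "roll": -2.4}
    - {"delta_pos": [0.65, -0.07, 1.5], "roll": -2.4}
    - {"delta_pos": [0.65, -0.07, 1.5], "roll": -2.4}

```text
clock: 1.8
ee_pos: [0.6131, -0.2052, 0.1721]
eef_rot: [3.139, -0.001, 0.59]
wrist_force: [-0.4, -1.0, 0.0]
gripper_width: 0.0854
```

```bash
python3 - <<'E'
from m import *
c=snap('wrist','w2'); s=bot.read_state(); print(s['ee_pos'],s['eef_rot'],s['clock'])
for k in blob(c,(105,120,40),(130,255,255),mina=100): print(rectz(c,k,.056),cv2.boundingRect(k),cv2.contourArea(k),cv2.minAreaRect(k))
p=[proj(c,list(s['ee_pos'][:2])+[.056])];print(p)
c=snap('top','t2')
E
```

```text
[ 0.61313216 -0.20521479  0.17232174] [ 3.13881121e+00 -1.47815270e-03  5.90319238e-01] 1.85
((626.7711181640625, -195.64208984375), (36.36788558959961, 31.007030487060547), 33.657230377197266) (294, 190, 43, 49) 1929.5 ((315.0, 214.0), (48.0, 42.0), 90.0)
[array([315.63020834, 236.08148544])]
```

View pics/w2.png

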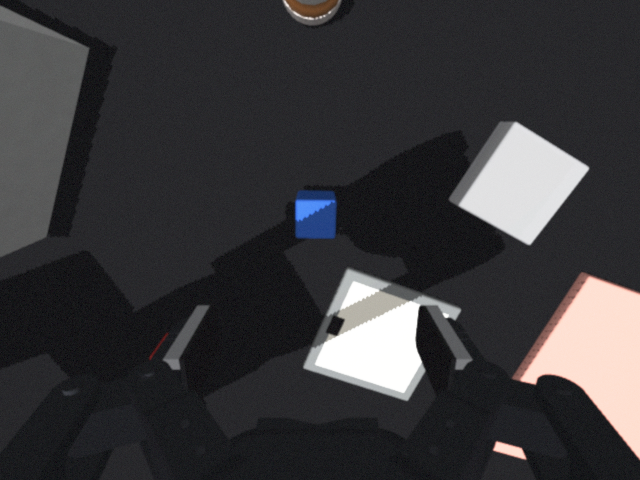

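```bash
python3 - <<'E'
from m import *
c=load('w2'); s=bot.read_state()
a=onz(c,295.5,199,.056);b=onz(c,336,238,.056);print(a,b,(a+b)/2, np.linalg.norm(a-b))
p=(a+b)/2; d=p-s['ee_pos']; y=s['eef_rot'][2]
print(d, 'units', (d[0]*np.cos(y)+d[1]*np.sin(y))/.05, (d[0]*np.sin(y)-d[1]*np.cos(y))/.05, (s['ee_pos'][2]-.038)/.05)
# offset of the finger midline in view
E
```

```text
[ 0.62862451 -0.17745936  0.056     ] [ 0.62033014 -0.2187804   0.056     ] [ 0.62447732 -0.19811988  0.056     ] 0.0421452849222854
[ 0.0113582   0.00703199 -0.11632034] units 0.26700174232256074 0.009648125426619924 2.6864068691342062
```

Call:
arm_command:
  moves:
    - {"delta_pos": [0.27, 0, 0.6], "roll": 0}
    - {"delta_pos": [0.27, 0, 1.4], "roll": 0}
    - {"delta_pos": [0.27, 0, 2.1], "roll": 0}
    - {"delta_pos": [0.27, 0, 2.5], "roll": 0}
    - {"delta_pos": [0.27, 0, 2.68], "roll": 0}
    - {"delta_pos": [0.27, 0, 2.68], "roll": 0}
    - {"delta_pos": [0.27, 0, 2.68], "roll": 0}

```text
clock: 2.6
ee_pos: [0.6248, -0.1975, 0.038]
eef_rot: [3.139, -0.001, 0.591]
wrist_force: [0.3, 0.0, 0.1]
gripper_width: 0.0853
```

Call:
arm_command:
  moves:
    - {"delta_pos": [0, 0, 0], "roll": 0}
    - {"delta_pos": [0, 0, 0], "roll": 0}
    - {"delta_pos": [0, 0, 0], "roll": 0}
    - {"delta_pos": [0, 0, 0], "roll": 0}
    - {"delta_pos": [0, 0, 0], "roll": 0}
    - {"delta_pos": [0, 0, 0], "roll": 0}
    - {"delta_pos": [0, 0, 0], "roll": 0}
    - {"delta_pos": [0, 0, 0], "roll": 0}
  gripper: 1
  grip_force: 40

```text
clock: 3.4
ee_pos: [0.624, -0.1969, 0.037]
eef_rot: [3.141, -0.0, 0.591]
wrist_force: [-0.8, 1.3, 4.9]
gripper_width: 0.0295
```

```bash
python3 - <<'E'
from m import *
c=snap('wrist','w3'); s=bot.read_state(); print(s['ee_pos'],s['eef_rot'],s['clock'],s['gripper_width'],s['wrist_force'])
E
```

```text
[ 0.62404388 -0.19693111  0.03698788] [ 3.14084015e+00 -4.77169833e-04  5.91166846e-01] 3.45 0.029069606480259334 [-0.39781045  0.05206167  5.93296741]
```

View pics/w3.png

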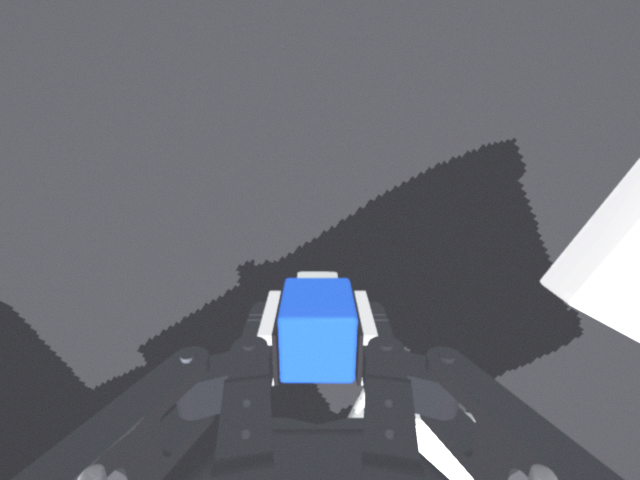

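```bash
python3 - <<'E'
from m import *
c=load('w3'); s=bot.read_state()
P=[onz(c,u,v,.056) for u,v in [(278,318),(356,318),(279,381),(356,381)]]
print(np.round(P,4), np.mean(P,0)-s['ee_pos'], np.linalg.norm(P[0]-P[1]),np.linalg.norm(P[0]-P[2]))
E
```

```text
[[ 0.6282 -0.1778  0.056 ]
 [ 0.6441 -0.2016  0.056 ]
 [ 0.6042 -0.1931  0.056 ]
 [ 0.621  -0.2183  0.056 ]] [ 0.00034571 -0.00073637  0.01901212] 0.028590929486529183 0.02845616842940725
```

Call:
arm_command:
  moves:
    - {"delta_pos": [0, 0, -0.5], "roll": 0}
    - {"delta_pos": [0, 0, -1.3], "roll": 0}
    - {"delta_pos": [0, 0, -2.2], "roll": 0.8}
    - {"delta_pos": [0, 0, -3.1], "roll": 2}
    - {"delta_pos": [-0.5, -0.8, -3.4], "roll": 3.2}
    - {"delta_pos": [-0.5, -1.6, -3.4], "roll": 4.2}
    - {"delta_pos": [-0.5, -2.4, -3.4], "roll": 4.2}

```text
clock: 4.15
ee_pos: [0.535, -0.1107, 0.2067]
eef_rot: [3.141, -0.001, 0.147]
wrist_force: [0.5, 0.7, -1.2]
gripper_width: 0.0294
```

```bash
python3 - <<'E'
from m import *
c=snap('wrist','w4'); c2=snap('top','t4'); s=bot.read_state(); print(s['ee_pos'],s['eef_rot'],s['clock'],s['gripper_width'],s['wrist_force'])
E
```

```text
[ 0.53262756 -0.10706165  0.20598941] [-3.13847264e+00  2.85280612e-03  1.53773782e-01] 4.25 0.02979611383593023 [ 0.13389416  0.2527064  -0.75765656]
```

View pics/w4.png

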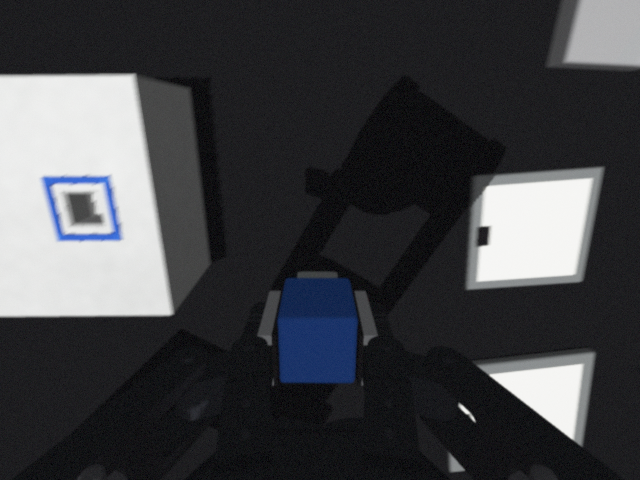

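```bash
python3 - <<'E'
from m import *
c=load('w4')
for k in blob(c,(105,100,60),(130,255,255),roi=(20,150,150,270),mina=100): print('frame w',rectz(c,k,.1))
for k in blob(c,(0,0,120),(180,70,255),roi=(0,50,165,330),mina=3000):
  r=rectz(c,k,.1); print('top w',r)
c=load('t4')
for k in blob(c,(105,100,60),(130,255,255),roi=(280,230,330,270)): print('frame t',rectz(c,k,.1))
E
```

```text
frame w ((534.8181762695312, 54.16012954711914), (45.428348541259766, 44.864288330078125), 8.49425220489502)
top w ((533.0162353515625, 69.488525390625), (172.01388549804688, 135.39454650878906), 8.219512939453125)
frame t ((537.461181640625, 51.58256530761719), (44.446781158447266, 44.580135345458984), 7.993757724761963)
```

Call:
arm_command:
  moves:
    - {"delta_pos": [-0.15, -0.8, 0], "roll": 0}
    - {"delta_pos": [-0.3, -1.7, 0], "roll": 0}
    - {"delta_pos": [-0.46, -2.5, 0.3], "roll": 0}
    - {"delta_pos": [-0.46, -3.0, 0.7], "roll": 0.06}
    - {"delta_pos": [-0.46, -3.15, 0.9], "roll": 0.06}
    - {"delta_pos": [-0.46, -3.15, 0.9], "roll": 0.06}
    - {"delta_pos": [-0.46, -3.15, 0.9], "roll": 0.06}
    - {"delta_pos": [-0.46, -3.15, 0.9], "roll": 0.06}

```text
clock: 5.05
ee_pos: [0.4908, 0.0398, 0.162]
eef_rot: [3.141, -0.001, 0.144]
wrist_force: [1.0, 0.4, -0.0]
gripper_width: 0.0295
```

```bash
python3 - <<'E'
from m import *
c=snap('wrist','w5'); s=bot.read_state(); print(s['ee_pos'],s['eef_rot'],s['clock'],s['gripper_width'],s['wrist_force'])
for k in blob(c,(105,100,60),(130,255,255),mina=100): print('frame w',rectz(c,k,.1),cv2.boundingRect(k))
E
```

```text
[0.49076331 0.03978447 0.16203847] [ 3.14081083e+00 -1.55418632e-03  1.43568933e-01] 5.1 0.029592877729236366 [-0.15986712 -0.94602167 -0.48070707]
frame w ((444.40228271484375, 32.19750213623047), (78.10668182373047, 50.96821975708008), 7.881285667419434) (278, 278, 80, 105)
frame w ((536.0758056640625, 51.751399993896484), (46.33245849609375, 46.46026611328125), 8.758711814880371) (262, 146, 87, 84)
```

View pics/w5.png

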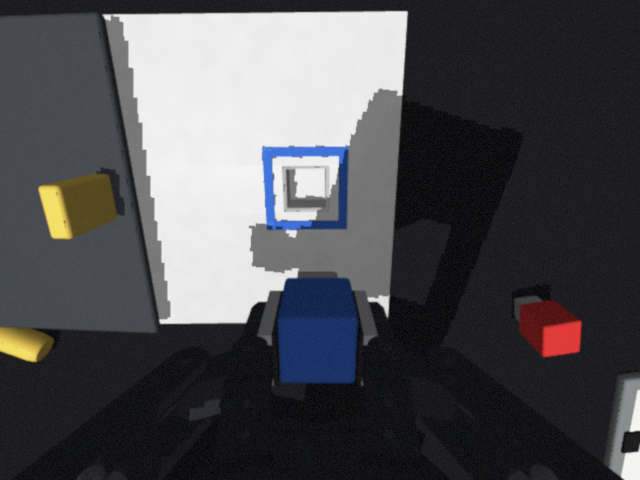

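Call:
arm_command:
  moves:
    - {"delta_pos": [0.4, -0.06, 0], "roll": 0}
    - {"delta_pos": [0.8, -0.12, 0], "roll": 0}
    - {"delta_pos": [0.93, -0.12, 0.2], "roll": 0}
    - {"delta_pos": [0.93, -0.12, 0.4], "roll": 0}
    - {"delta_pos": [0.93, -0.12, 0.4], "roll": 0}
    - {"delta_pos": [0.93, -0.12, 0.4], "roll": 0}

```text
clock: 5.7
ee_pos: [0.5334, 0.0535, 0.1405]
eef_rot: [-3.141, 0.002, 0.145]
wrist_force: [0.0, -1.7, -0.0]
gripper_width: 0.0294
```

```bash
python3 - <<'E'
from m import *
c=snap('wrist','w6'); s=bot.read_state(); print(s['ee_pos'],s['eef_rot'],s['clock'],s['gripper_width'],s['wrist_force'])
snap('side','s6')
cv2.imwrite('pics/s6z.png',cv2.resize(load('s6')['color'][180:320,220:400,::-1],(720,560),interpolation=cv2.INTER_CUBIC))
E
```

```text
[0.53391369 0.05352136 0.14103739] [-3.14139439e+00  1.18109776e-03  1.44732319e-01] 5.75 0.029490999192331144 [-0.12588826 -0.3180113  -1.34933311]
```

View pics/w6.png

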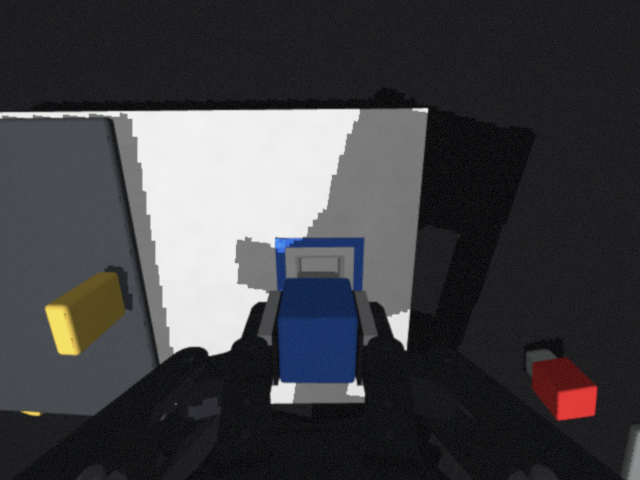

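View pics/s6z.png

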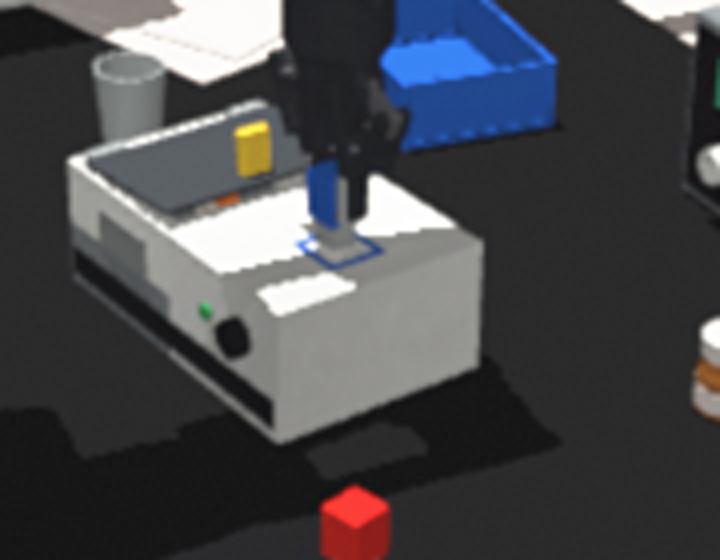

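```bash
python3 - <<'E'
from m import *
c=load('w6');s=bot.read_state(); p=s['ee_pos'];y=s['eef_rot'][2]; X=np.array([np.cos(y),np.sin(y)]);Y=np.array([np.sin(y),-np.cos(y)])
def t(u,v,z): q=onz(c,u,v,z)[:2]-p[:2]; return np.round([q@X*1e3,q@Y*1e3],1)
print('frame',[t(u,v,.1) for u,v in [(275,238),(363.5,237),(275,288),(363.5,288)]])
print('hole in far corners',[t(u,v,.1) for u,v in [(297,254),(343,254)]])
zt=p[2]+.019
print('plug',[t(u,v,zt) for u,v in [(278,318),(356,318),(279,381),(356,381)]])
h=cv2.cvtColor(c['color'],cv2.COLOR_RGB2HSV)
cv2.imwrite('pics/w6z.png',cv2.resize(c['color'][225:305,260:380,::-1],(780,520),interpolation=cv2.INTER_CUBIC))
E
```

```text
frame [array([ 24.2, -21.1]), array([24.6, 24.8]), array([ -4.7, -22.3]), array([-4.9, 26.1])]
hole in far corners [array([15.2, -9.8]), array([15.2, 14.4])]
plug [array([ 14.4, -13.5]), array([14.3, 14.9]), array([-13.9, -14.2]), array([-13.9,  15.8])]
```

View pics/w6z.png

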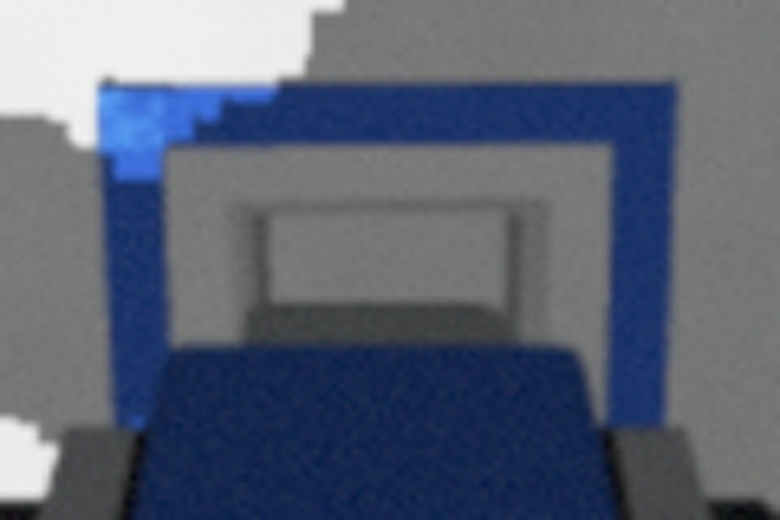

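Call:
arm_command:
  moves:
    - {"delta_pos": [0.036, 0.022, 0.0], "roll": 0}
    - {"delta_pos": [0.036, 0.022, 0.04], "roll": 0}
    - {"delta_pos": [0.036, 0.022, 0.08], "roll": 0}
    - {"delta_pos": [0.036, 0.022, 0.12], "roll": 0}
    - {"delta_pos": [0.036, 0.022, 0.12], "roll": 0}
    - {"delta_pos": [0.036, 0.022, 0.12], "roll": 0}

```text
clock: 6.4
ee_pos: [0.5366, 0.053, 0.1352]
eef_rot: [-3.141, 0.0, 0.145]
wrist_force: [0.1, -0.2, -1.1]
gripper_width: 0.0295
```

```bash
python3 - <<'E'
from m import *
c=snap('wrist','w7'); s=bot.read_state(); print(s['ee_pos'],s['eef_rot'],s['clock'],s['gripper_width'],s['wrist_force'],s['ft_torque'])
cv2.imwrite('pics/w7z.png',cv2.resize(c['color'][225:405,240:400,::-1],(533,600),interpolation=cv2.INTER_CUBIC))
E
```

```text
[0.53667953 0.05297912 0.13527056] [-3.14153383e+00  1.08816350e-04  1.45091664e-01] 6.45 0.029505384005713772 [-0.91286805  0.04802047 -0.10310456] [ 0.00614759 -0.05402769 -0.01615071]
```

View pics/w7z.png

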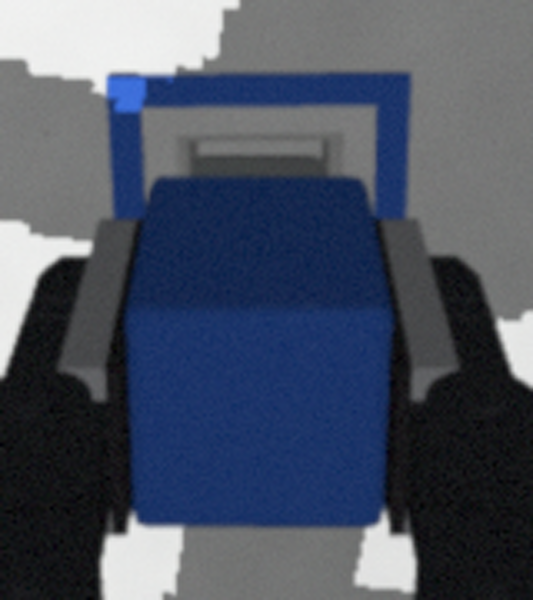

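Call:
arm_command:
  moves:
    - {"delta_pos": [0, 0, 0.04], "roll": 0}
    - {"delta_pos": [0, 0, 0.08], "roll": 0}
    - {"delta_pos": [0, 0, 0.12], "roll": 0}
    - {"delta_pos": [0, 0, 0.12], "roll": 0}
    - {"delta_pos": [0, 0, 0.12], "roll": 0}

```text
clock: 6.95
ee_pos: [0.5366, 0.0529, 0.1292]
eef_rot: [-3.142, 0.0, 0.145]
wrist_force: [-0.7, 0.3, -0.5]
gripper_width: 0.0294
```

```bash
python3 - <<'E'
from m import *
s=bot.read_state(); print(s['ee_pos'],s['eef_rot'],s['clock'],s['gripper_width'],s['wrist_force'],s['ft_torque'])
E
```

```text
[0.53663745 0.05293767 0.12921257] [-3.14151594e+00  2.27306296e-04  1.44987492e-01] 6.95 0.029372743140087122 [-0.72530149  0.32881939 -0.47133182] [ 0.00955715 -0.00276745 -0.03480581]
```

Call:
arm_command:
  moves:
    - {"delta_pos": [0, 0, 0.05], "roll": 0}
    - {"delta_pos": [0, 0, 0.1], "roll": 0}
    - {"delta_pos": [0, 0, 0.15], "roll": 0}
    - {"delta_pos": [0, 0, 0.2], "roll": 0}
    - {"delta_pos": [0, 0, 0.24], "roll": 0}
    - {"delta_pos": [0, 0, 0.26], "roll": 0}
    - {"delta_pos": [0, 0, 0.26], "roll": 0}
    - {"delta_pos": [0, 0, 0.26], "roll": 0}

```text
clock: 7.75
ee_pos: [0.5366, 0.0529, 0.117]
eef_rot: [3.141, -0.0, 0.145]
wrist_force: [-2.7, 0.2, 4.8]
gripper_width: 0.0292
```

```bash
python3 - <<'E'
from m import *
c=snap('wrist','w8'); snap('side','s8');s=bot.read_state(); print(s['ee_pos'],s['eef_rot'],s['clock'],s['gripper_width'],s['wrist_force'],s['ft_torque'])
a=load('s8')['color'][180:280,230:370,::-1]
cv2.imwrite('pics/s8z.png',cv2.resize(a,(784,560),interpolation=cv2.INTER_CUBIC))
E
```

```text
[0.53659557 0.05297055 0.11698231] [ 3.14146466e+00 -1.52252525e-04  1.45134437e-01] 7.85 0.029423273637480218 [-3.0316966   0.90795393  5.31185238] [-0.06376355  0.38319836 -0.05297976]
```

View pics/s8z.png

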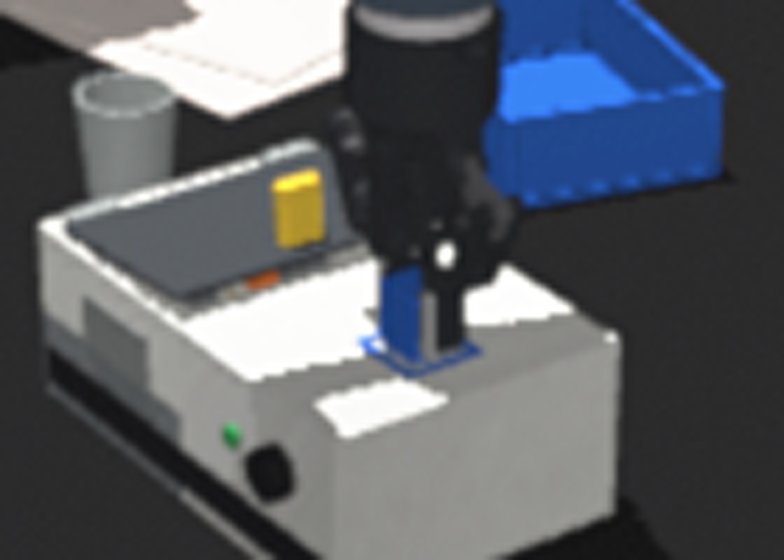

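Call:
arm_command:
  moves:
    - {"delta_pos": [0, 0, 0.05], "roll": 0}
    - {"delta_pos": [0, 0, 0.05], "roll": 0}
    - {"delta_pos": [0, 0, 0.05], "roll": 0}

```text
clock: 8.15
ee_pos: [0.5366, 0.053, 0.1169]
eef_rot: [3.141, -0.001, 0.145]
wrist_force: [-8.8, 0.9, 23.0]
gripper_width: 0.0297
```

Call:
arm_command:
  moves:
    - {"delta_pos": [0, 0, 0], "roll": 0}
    - {"delta_pos": [0, 0, 0], "roll": 0}
    - {"delta_pos": [0, 0, 0], "roll": 0}
    - {"delta_pos": [0, 0, 0], "roll": 0}
    - {"delta_pos": [0, 0, 0], "roll": 0}
  gripper: -0.2

```text
clock: 8.65
ee_pos: [0.5366, 0.0529, 0.1135]
eef_rot: [-3.141, 0.001, 0.145]
wrist_force: [0.5, -0.5, -0.3]
gripper_width: 0.0514
```

Call:
arm_command:
  moves:
    - {"delta_pos": [0, 0, -0.5], "roll": 0}
    - {"delta_pos": [0, 0, -1.2], "roll": 0}
    - {"delta_pos": [0, 0, -2], "roll": 0}
    - {"delta_pos": [0, 0.4, -2.4], "roll": 0}
    - {"delta_pos": [0, 1, -2.6], "roll": 0}
    - {"delta_pos": [0, 1, -2.6], "roll": 0}
    - {"delta_pos": [0, 1, -2.6], "roll": 0}

```text
clock: 9.35
ee_pos: [0.5439, 0.0031, 0.2436]
eef_rot: [-3.141, 0.0, 0.143]
wrist_force: [0.1, 0.5, -0.3]
gripper_width: 0.051
```

```bash
python3 - <<'E'
from m import *
c=snap('wrist','w9'); snap('side','s9'); snap('top','t9');s=bot.read_state(); print(s['ee_pos'],s['eef_rot'],s['clock'],s['gripper_width'],s['wrist_force'],s['ft_torque'])
for k in blob(c,(105,120,40),(130,255,255),mina=100): print(rectz(c,k,.136),cv2.boundingRect(k))
a=load('s9')['color'][180:280,230:370,::-1]
cv2.imwrite('pics/s9z.png',cv2.resize(a,(784,560),interpolation=cv2.INTER_CUBIC))
E
```

```text
[0.54332371 0.00417794 0.24291612] [-3.14066667e+00  1.69467156e-03  1.45484246e-01] 9.5 0.05151081606168502 [-0.62139488  0.11796476 -0.03261865] [ 0.00878014  0.00270573 -0.00301227]
((545.72998046875, 47.21622848510742), (43.68111038208008, 40.6388053894043), 8.080382347106934) (226, 200, 59, 59)
```

View pics/s9z.png

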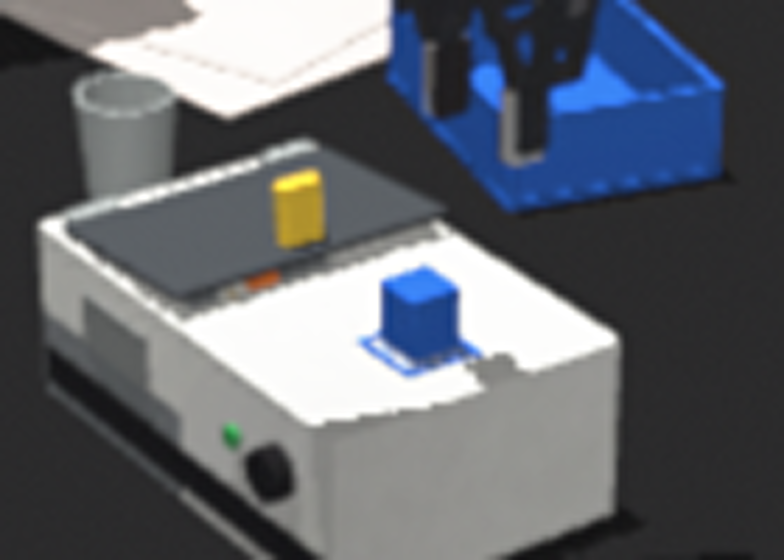

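View pics/w9.png

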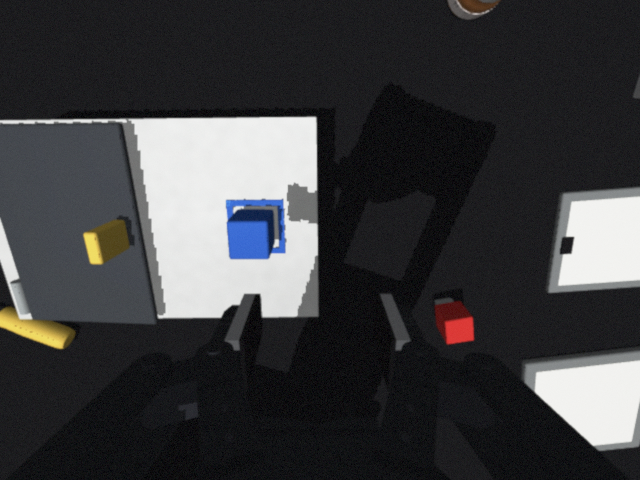

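```bash
python3 - <<'E'
from m import *
s=bot.read_state(); print(s['joint_positions'])
Y=((20,120,60),(35,255,255))
w=load('w9');t=load('t9');si=load('s9')
for n,c,r in (('w',w,(80,210,135,270)),('t',t,(250,240,270,265)),('s',si,(270,200,300,232))):
  for k in blob(c,*Y,roi=r): print(n,cv2.boundingRect(k),cv2.minAreaRect(k)); M=cv2.moments(k); print(M['m10']/M['m00'],M['m01']/M['m00'])
cv2.imwrite('pics/w9z.png',cv2.resize(w['color'][205:280,70:170,::-1],(800,600),interpolation=cv2.INTER_CUBIC))
# predicted handle centre, shut and .1
S=np.array([.5366,.053]);a=.145;yd=np.array([-np.sin(a),np.cos(a)])
for th in (0,.05,.1):
  h=S+yd*(203-np.hypot(101,47-0)*0)/1e3
  al=np.arctan2(.017,.101)+th; r=np.hypot(.017,.101)  # tab mid-height: 17 above top(3+... )
  p=np.r_[S+yd*(.203-r*np.cos(al)), .1005+r*np.sin(al)+.003]; print(th,p,proj(t,p),proj(si,p),proj(w,p))
for z in (.1,.136):
  print(z,[np.round(proj(si,[.5366+dx,.053+dy,z])) for dx,dy in ((-.0127,-.017),(.017,-.0127),(-.017,.0127))])
E
```

```text
[-1.97867793e-01  2.49357799e-01  1.55329915e+00  3.09578392e-04
  1.34084320e+00  1.22737422e+00]
w (83, 220, 46, 44) ((106.85885620117188, 241.84820556640625), (35.173866271972656, 47.04018020629883), 67.0678939819336)
105.97485207100591 241.27749013806704
t (256, 245, 8, 13) ((259.77996826171875, 250.95997619628906), (12.0208158493042, 6.646804332733154), 81.8698959350586)
259.7065527065527 251.15099715099714
s (279, 210, 9, 14) ((283.0, 216.5), (8.0, 13.0), 0.0)
282.92045454545456 216.94507575757572
0 [0.52186177 0.1539296  0.1205    ] [260.79968674 251.78460179] [282.919707   219.36175214] [117.54773582 234.39800855]
0.05 [0.52172077 0.15489523 0.12552665] [260.17218027 251.54557814] [282.71471355 217.65172849] [112.63015679 236.51391121]
0.1 [0.52154364 0.15610824 0.13049825] [259.43485294 251.32002816] [282.46068785 215.92269071] [107.23552288 238.68508048]
0.1 [array([302., 244.]), array([311., 241.]), array([296., 239.])]
0.136 [array([302., 232.]), array([311., 229.]), array([296., 228.])]
```

View pics/w9z.png

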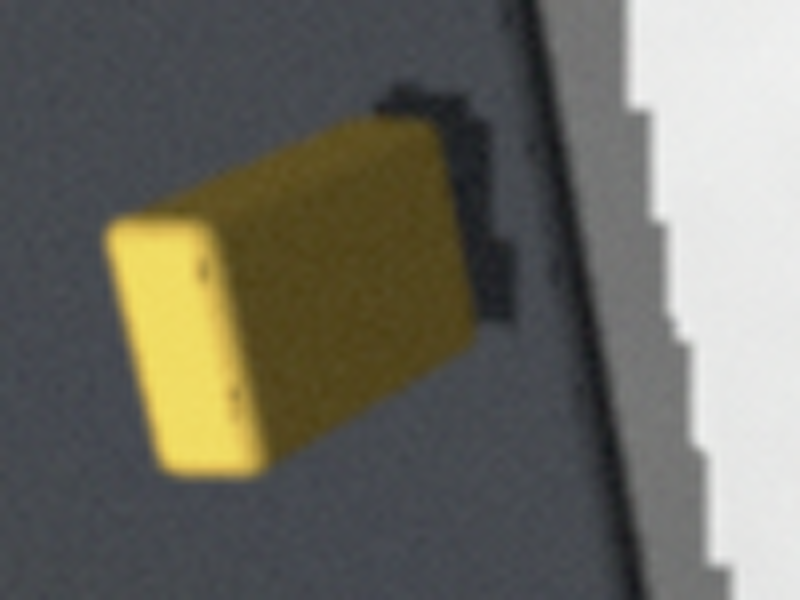

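```bash
python3 - <<'E'
from m import *
a=load('s9')['color'][60:240,220:400,::-1]; b=load('side0')['color'][230:410,210:390,::-1]
cv2.imwrite('pics/g.png',np.hstack([cv2.resize(x,(400,400),interpolation=cv2.INTER_CUBIC) for x in (a,b)]))
w=load('w9'); si=load('s9'); print(proj(si,ray(w,320,240)[0])); print(proj(load('side0'),ray(load('wrist0'),320,240)[0]))
E
```

```text
[343.46016224 144.49319549]
[306.5948671 275.3810955]
```

View pics/g.png

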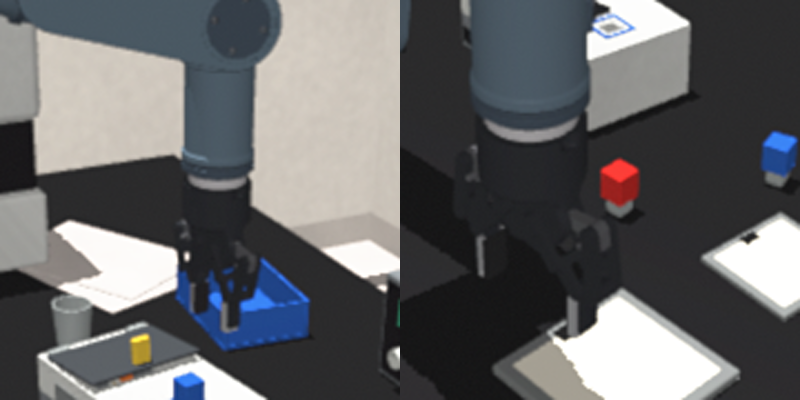

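Call:
arm_command:
  moves:
    - {"delta_pos": [0, -0.4, 0], "roll": -1.4}
    - {"delta_pos": [0, -0.8, 0], "roll": -2.8}
    - {"delta_pos": [0, -1.2, 0], "roll": -4.2}
    - {"delta_pos": [0, -1.6, 0], "roll": -5.6}
    - {"delta_pos": [0, -2.0, 0], "roll": -7}
    - {"delta_pos": [0, -2.4, 0], "roll": -8.4}
    - {"delta_pos": [0, -2.8, 0], "roll": -9.8}
    - {"delta_pos": [0.01, -3.08, 0], "roll": -11.2}
    - {"delta_pos": [0.01, -3.08, 0], "roll": -12.6}
    - {"delta_pos": [0.01, -3.08, 0], "roll": -14}
  gripper: -0.5

```text
clock: 10.5
ee_pos: [0.5213, 0.1574, 0.243]
eef_rot: [-3.14, -0.0, 1.62]
wrist_force: [0.1, -0.8, -0.7]
gripper_width: 0.0639
```

Call:
arm_command:
  moves:
    - {"delta_pos": [0, 0, 0.4], "roll": -1}
    - {"delta_pos": [0, 0, 0.8], "roll": -1}
    - {"delta_pos": [0, 0, 0.8], "roll": -1}
    - {"delta_pos": [0, 0, 0.8], "roll": -1}
    - {"delta_pos": [0, 0, 0.8], "roll": -1}

```text
clock: 11.0
ee_pos: [0.5226, 0.1563, 0.2047]
eef_rot: [3.14, 0.0, 1.716]
wrist_force: [-0.6, -0.3, -0.7]
gripper_width: 0.064
```

```bash
python3 - <<'E'
from m import *
c=snap('wrist','w10'); s=bot.read_state(); print(s['ee_pos'],s['eef_rot'],s['clock'],s['gripper_width'],s['joint_positions'])
print(proj(c,[.5214,.1568,.149]))
for k in blob(c,(20,120,60),(35,255,255),mina=100): print(cv2.boundingRect(k))
E
```

```text
[0.52272289 0.15617142 0.20484016] [3.13989696e+00 6.85155923e-05 1.71598369e+00] 11.05 0.06386048932874021 [ 8.57837864e-02  2.80250849e-01  1.60819419e+00  3.39951612e-05
  1.25145084e+00 -5.94142845e-02]
[314.88902053 266.78826656]
(89, 0, 46, 42)
(292, 246, 42, 29)
```

View pics/w10.png

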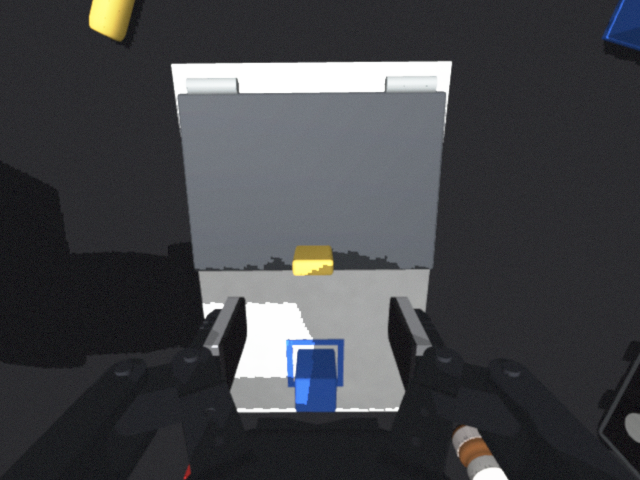

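Call:
arm_command:
  moves:
    - {"delta_pos": [0.02, -0.04, 0.4], "roll": 0}
    - {"delta_pos": [0.02, -0.04, 0.9], "roll": 0}
    - {"delta_pos": [0.02, -0.04, 1.3], "roll": 0}
    - {"delta_pos": [0.02, -0.04, 1.4], "roll": 0}
    - {"delta_pos": [0.02, -0.04, 1.4], "roll": 0}
    - {"delta_pos": [0.02, -0.04, 1.4], "roll": 0}

```text
clock: 11.65
ee_pos: [0.521, 0.1567, 0.1351]
eef_rot: [3.139, 0.0, 1.716]
wrist_force: [-0.6, 0.0, 0.5]
gripper_width: 0.0642
```

Call:
arm_command:
  moves:
    - {"delta_pos": [0, 0, 0], "roll": 0}
    - {"delta_pos": [0, 0, 0], "roll": 0}
    - {"delta_pos": [0, 0, 0], "roll": 0}
    - {"delta_pos": [0, 0, 0], "roll": 0}
    - {"delta_pos": [0, 0, 0], "roll": 0}
    - {"delta_pos": [0, 0, 0], "roll": 0}
  gripper: 1
  grip_force: 25

```text
clock: 12.25
ee_pos: [0.52, 0.1564, 0.1341]
eef_rot: [3.142, 0.0, 1.716]
wrist_force: [-1.9, -3.5, 3.5]
gripper_width: 0.0232
```

```bash
python3 - <<'E'
from m import *
c=snap('wrist','w11'); s=bot.read_state(); print(s['ee_pos'],s['eef_rot'],s['clock'],s['gripper_width'],s['wrist_force'])
E
```

```text
[0.5200185  0.15634911 0.13401889] [-3.14158053e+00  3.83635123e-04  1.71582328e+00] 12.3 0.023677321996270716 [-2.13241709 -2.9447211   4.21413087]
```

View pics/w11.png

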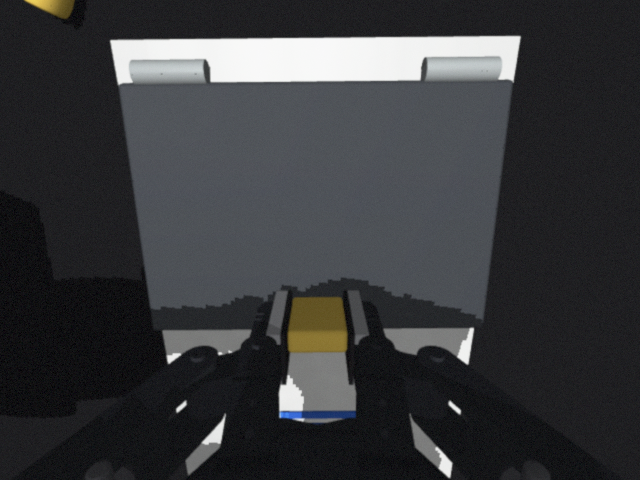

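Call:
arm_command:
  moves:
    - {"delta_pos": [0.09, 0, -0.19], "roll": 0}
    - {"delta_pos": [0.19, 0, -0.37], "roll": 0}
    - {"delta_pos": [0.31, 0, -0.54], "roll": 0}
    - {"delta_pos": [0.45, 0, -0.7], "roll": 0}
    - {"delta_pos": [0.61, 0, -0.85], "roll": 0}
    - {"delta_pos": [0.78, 0, -0.98], "roll": 0}
    - {"delta_pos": [0.96, 0, -1.09], "roll": 0}
    - {"delta_pos": [1.15, 0, -1.18], "roll": 0}
    - {"delta_pos": [1.35, 0, -1.25], "roll": 0}
    - {"delta_pos": [1.51, 0, -1.29], "roll": 0}

```text
clock: 13.3
ee_pos: [0.5083, 0.2322, 0.1989]
eef_rot: [-3.141, 0.0, 1.716]
wrist_force: [-4.3, -4.8, -0.3]
gripper_width: 0.0234
```

```bash
python3 - <<'E'
from m import *
c=snap('wrist','w12'); snap('side','s12'); s=bot.read_state(); print(s['ee_pos'],s['eef_rot'],s['clock'],s['gripper_width'],s['wrist_force'])
a=load('s12')['color'][150:290,210:390,::-1]
cv2.imwrite('pics/s12z.png',cv2.resize(a,(720,560),interpolation=cv2.INTER_CUBIC))
E
```

```text
[0.50824052 0.23288134 0.19907458] [-3.14098672e+00 -8.94532590e-04  1.71704329e+00] 13.4 0.02362449414148904 [-4.02589415 -2.9323075   2.67366207]
```

View pics/s12z.png

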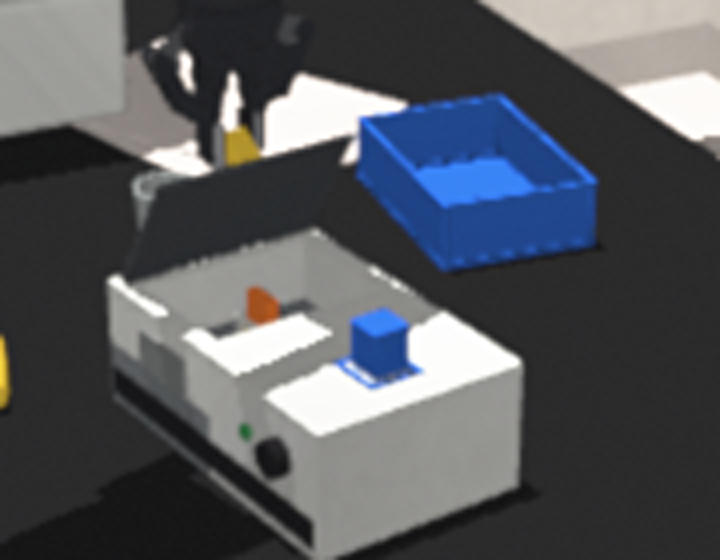

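Call:
arm_command:
  moves:
    - {"delta_pos": [0.21, 0, -0.04], "roll": 0}
    - {"delta_pos": [0.42, 0, -0.05], "roll": 0}
    - {"delta_pos": [0.63, 0, -0.045], "roll": 0}
    - {"delta_pos": [0.84, 0, -0.02], "roll": 0}
    - {"delta_pos": [0.98, 0, 0.01], "roll": 0}
    - {"delta_pos": [1.15, 0, 0.06], "roll": 0}
    - {"delta_pos": [1.15, 0, 0.06], "roll": 0}
    - {"delta_pos": [1.15, 0, 0.06], "roll": 0}

```text
clock: 14.2
ee_pos: [0.4994, 0.2898, 0.1956]
eef_rot: [-3.14, -0.002, 1.717]
wrist_force: [-5.1, -0.4, 2.6]
gripper_width: 0.0236
```

```bash
python3 - <<'E'
from m import *
c=snap('wrist','w13'); snap('side','s13'); s=bot.read_state(); print(s['ee_pos'],s['eef_rot'],s['clock'],s['gripper_width'],s['wrist_force'])
a=load('s13')['color'][150:290,210:390,::-1]
cv2.imwrite('pics/s13z.png',cv2.resize(a,(720,560),interpolation=cv2.INTER_CUBIC))
E
```

```text
[0.49943766 0.28961573 0.19566363] [-3.13974803e+00 -1.95066856e-03  1.71644087e+00] 14.3 0.023254016266754014 [-5.95627962  0.31524476  2.35629523]
```

View pics/s13z.png

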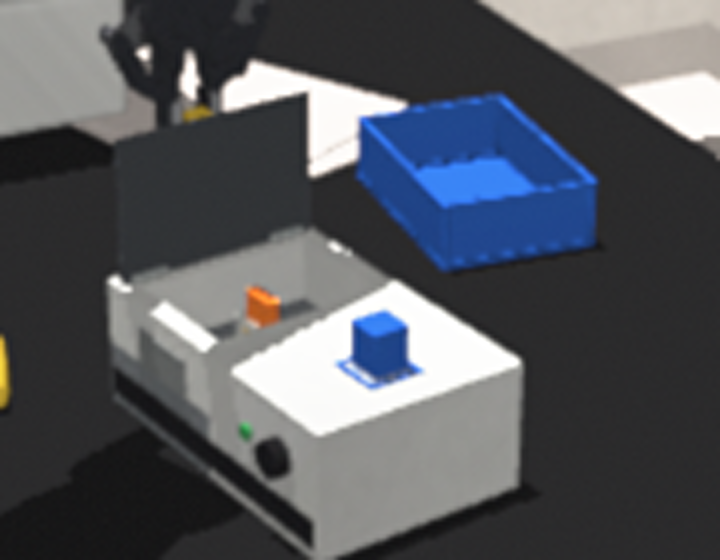

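View pics/w13.png

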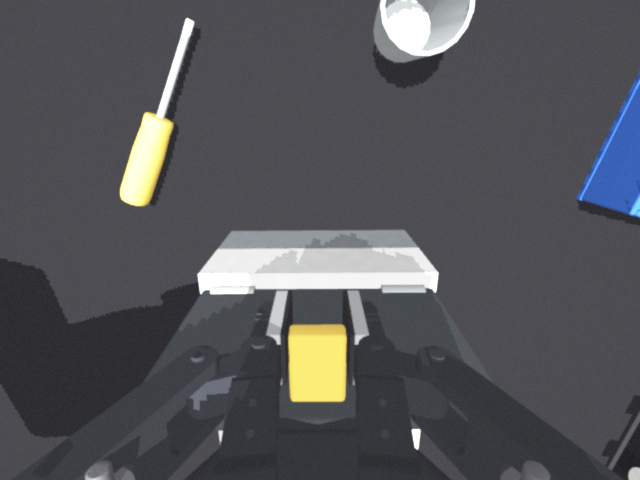

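Call:
arm_command:
  moves:
    - {"delta_pos": [0, 0, 0], "roll": 0}
    - {"delta_pos": [0, 0, 0], "roll": 0}
    - {"delta_pos": [0, 0, 0], "roll": 0}
    - {"delta_pos": [0, 0, 0], "roll": 0}
  gripper: -0.2

```text
clock: 14.7
ee_pos: [0.5012, 0.2885, 0.1955]
eef_rot: [3.141, -0.0, 1.716]
wrist_force: [0.6, -0.2, 0.3]
gripper_width: 0.0514
```

Call:
arm_command:
  moves:
    - {"delta_pos": [0, 0, -0.5], "roll": 0}
    - {"delta_pos": [0, 0, -1.2], "roll": 0}
    - {"delta_pos": [0, 0, -1.9], "roll": 0}
    - {"delta_pos": [-0.3, 0, -2.1], "roll": 0}
    - {"delta_pos": [-0.9, 0.05, -2.1], "roll": 0}
    - {"delta_pos": [-1.5, 0.05, -2.1], "roll": 0}
    - {"delta_pos": [-1.89, 0.05, -2.1], "roll": 0}
    - {"delta_pos": [-1.89, 0.05, -2.1], "roll": 0}
    - {"delta_pos": [-1.89, 0.05, -2.1], "roll": 0}

```text
clock: 15.6
ee_pos: [0.5169, 0.1946, 0.2999]
eef_rot: [-3.141, -0.0, 1.714]
wrist_force: [0.1, -0.7, -0.5]
gripper_width: 0.0508
```

```bash
python3 - <<'E'
from m import *
c=snap('wrist','w14'); snap('side','s14'); snap('top','t14'); s=bot.read_state(); print(s['ee_pos'],s['eef_rot'],s['clock'],s['gripper_width'],s['wrist_force'])
print(proj(c,[.5157,.1965,.095]))
a=load('s14')['color'][150:290,210:390,::-1]
cv2.imwrite('pics/s14z.png',cv2.resize(a,(720,560),interpolation=cv2.INTER_CUBIC))
for k in blob(c,(3,120,40),(17,255,255),mina=50): print(cv2.boundingRect(k),rectz(c,k,.095))
E
```

```text
[0.51676327 0.19570061 0.30007634] [-3.14125654e+00 -3.16455167e-04  1.71653814e+00] 15.75 0.05121869117299823 [-0.11704263 -0.43286679 -0.39637461]
[316.16019659 204.25300958]
(309, 188, 11, 32) ((513.507568359375, 196.72146606445312), (9.890765190124512, 31.35120391845703), 8.188863754272461)
```

View pics/s14z.png

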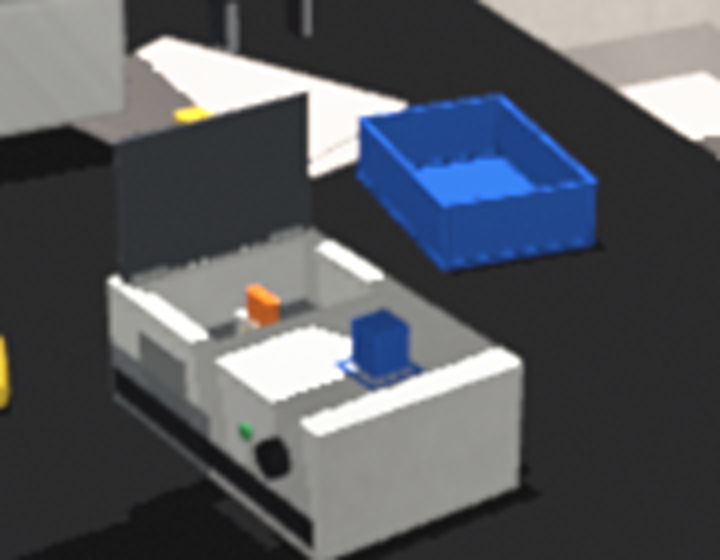

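View pics/w14.png

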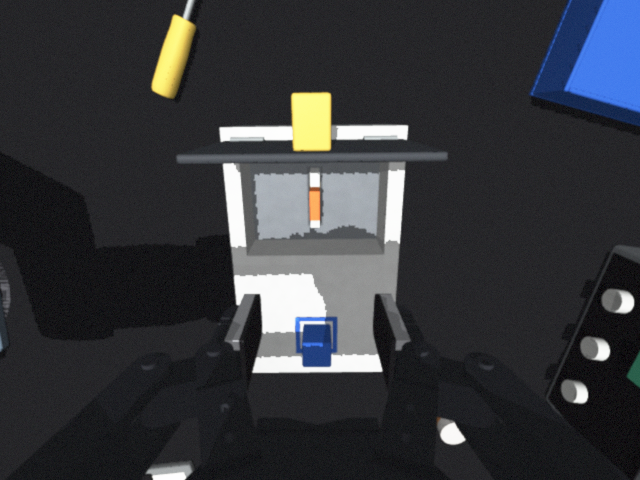

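Call:
arm_command:
  moves:
    - {"delta_pos": [0.02, -0.04, 0.6], "roll": 0}
    - {"delta_pos": [0.02, -0.04, 1.3], "roll": 0}
    - {"delta_pos": [0.02, -0.04, 2.0], "roll": 0}
    - {"delta_pos": [0.02, -0.04, 2.6], "roll": 0}
    - {"delta_pos": [0.02, -0.04, 3.0], "roll": 0}
    - {"delta_pos": [0.02, -0.04, 3.2], "roll": 0}
    - {"delta_pos": [0.02, -0.04, 3.2], "roll": 0}
    - {"delta_pos": [0.02, -0.04, 3.2], "roll": 0}

```text
clock: 16.55
ee_pos: [0.5154, 0.1963, 0.1412]
eef_rot: [3.14, -0.0, 1.716]
wrist_force: [0.3, 0.1, -0.1]
gripper_width: 0.0512
```

```bash
python3 - <<'E'
from m import *
c=snap('wrist','w15'); s=bot.read_state(); print(s['ee_pos'],s['eef_rot'],s['clock'],s['gripper_width'],s['wrist_force'])
for k in blob(c,(3,120,40),(17,255,255),mina=50): print(cv2.boundingRect(k),rectz(c,k,.095))
E
```

```text
[0.51571984 0.19622312 0.14158824] [ 3.13927408e+00 -7.78891738e-05  1.71628611e+00] 16.6 0.05119200447715548 [0.40548331 0.28537823 0.19489269]
(306, 280, 18, 21) ((515.4550170898438, 186.72018432617188), (9.702820777893066, 12.631967544555664), 8.173639297485352)
```

View pics/w15.png

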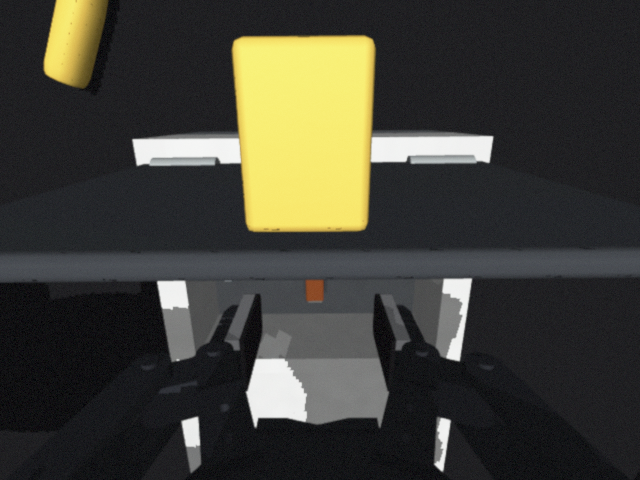

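Call:
arm_command:
  moves:
    - {"delta_pos": [0, 0, 0.3], "roll": 0}
    - {"delta_pos": [0, 0, 0.6], "roll": 0}
    - {"delta_pos": [0, 0, 0.9], "roll": 0}
    - {"delta_pos": [0, 0, 1.15], "roll": 0}
    - {"delta_pos": [0, 0, 1.23], "roll": 0}
    - {"delta_pos": [0, 0, 1.23], "roll": 0}
    - {"delta_pos": [0, 0, 1.23], "roll": 0}

```text
clock: 17.3
ee_pos: [0.5154, 0.1959, 0.0796]
eef_rot: [3.14, -0.0, 1.716]
wrist_force: [0.7, -0.3, 0.7]
gripper_width: 0.0516
```

Call:
arm_command:
  moves:
    - {"delta_pos": [0, 0, 0], "roll": 0}
    - {"delta_pos": [0, 0, 0], "roll": 0}
    - {"delta_pos": [0, 0, 0], "roll": 0}
    - {"delta_pos": [0, 0, 0], "roll": 0}
    - {"delta_pos": [0, 0, 0], "roll": 0}
    - {"delta_pos": [0, 0, 0], "roll": 0}
    - {"delta_pos": [0, 0, 0], "roll": 0}
  gripper: 1
  grip_force: 50

```text
clock: 18.0
ee_pos: [0.5152, 0.1958, 0.0793]
eef_rot: [3.141, 0.0, 1.716]
wrist_force: [0.2, -0.4, 5.5]
gripper_width: 0.0091
```

```bash
python3 - <<'E'
from m import *
c=snap('wrist','w16'); snap('side','s16'); s=bot.read_state(); print(s['ee_pos'],s['eef_rot'],s['clock'],s['gripper_width'],s['wrist_force'],s['ft_torque'])
a=load('s16')['color'][120:290,210:390,::-1]
cv2.imwrite('pics/s16z.png',cv2.resize(a,(630,595),interpolation=cv2.INTER_CUBIC))
E
```

```text
[0.51524354 0.19578671 0.07926888] [3.14057184e+00 4.71825431e-05 1.71578785e+00] 18.1 0.008966041530565818 [0.53942561 0.20158538 4.94892716] [-0.0759778   0.07067128  0.05530517]
```

View pics/s16z.png

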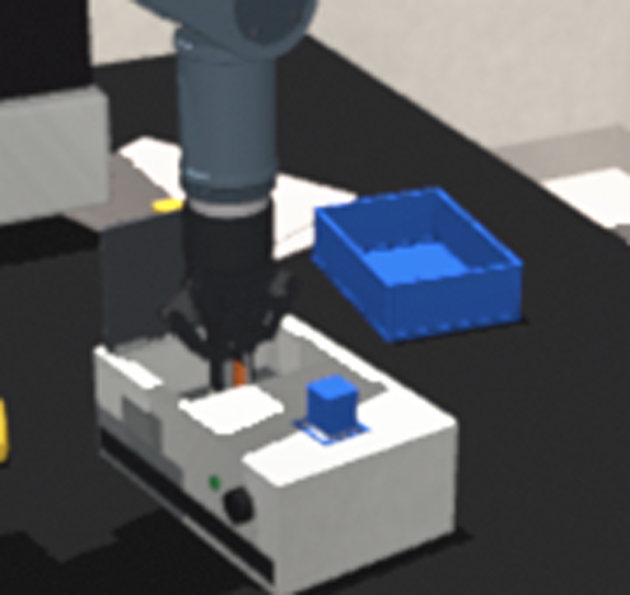

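Call:
arm_command:
  moves:
    - {"delta_pos": [0, 0, -0.15], "roll": 0}
    - {"delta_pos": [0, 0, -0.4], "roll": 0}
    - {"delta_pos": [0, 0, -0.7], "roll": 0}
    - {"delta_pos": [0, 0, -1.1], "roll": 0}
    - {"delta_pos": [0, 0, -1.6], "roll": 0}
    - {"delta_pos": [0, 0, -2.1], "roll": 0}
    - {"delta_pos": [0, 0, -2.6], "roll": 0}
    - {"delta_pos": [0, 0, -3.0], "roll": 0}
    - {"delta_pos": [0, 0, -3.2], "roll": 0}
    - {"delta_pos": [0, 0, -3.2], "roll": 0}

```text
clock: 19.1
ee_pos: [0.5155, 0.1959, 0.2406]
eef_rot: [3.138, -0.0, 1.716]
wrist_force: [-0.7, 1.0, -1.5]
gripper_width: 0.0092
```

```bash
python3 - <<'E'
from m import *
c=snap('wrist','w17'); snap('side','s17'); s=bot.read_state(); print(s['ee_pos'],s['eef_rot'],s['clock'],s['gripper_width'],s['wrist_force'],s['ft_torque'],s['joint_positions'])
a=load('s17')['color'][120:290,210:390,::-1]
cv2.imwrite('pics/s17z.png',cv2.resize(a,(630,595),interpolation=cv2.INTER_CUBIC))
E
```

```text
[0.51432668 0.19570076 0.23816031] [-3.14050716e+00 -1.47065066e-05  1.71583835e+00] 19.2 0.009283819883009005 [-0.33655424 -0.3820487  -0.88760512] [-0.00218758  0.04100654  0.02272792] [1.60832476e-01 2.64650162e-01 1.54469976e+00 3.27637906e-05
 1.33332786e+00 1.57827160e-02]
```

View pics/s17z.png

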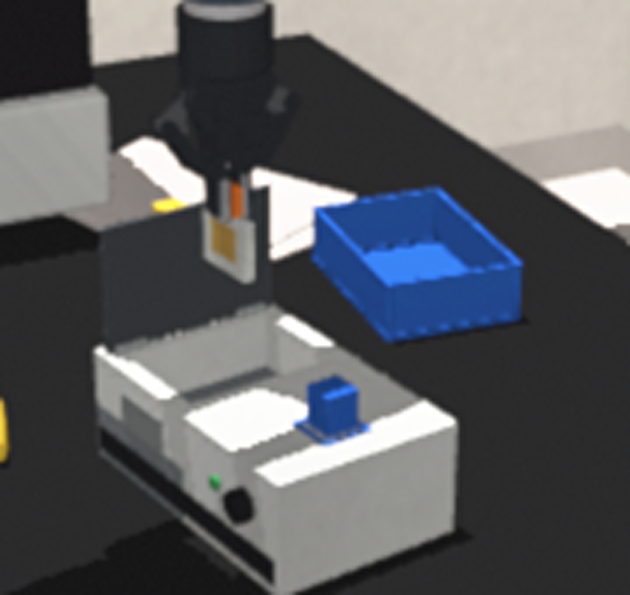

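View pics/w17.png

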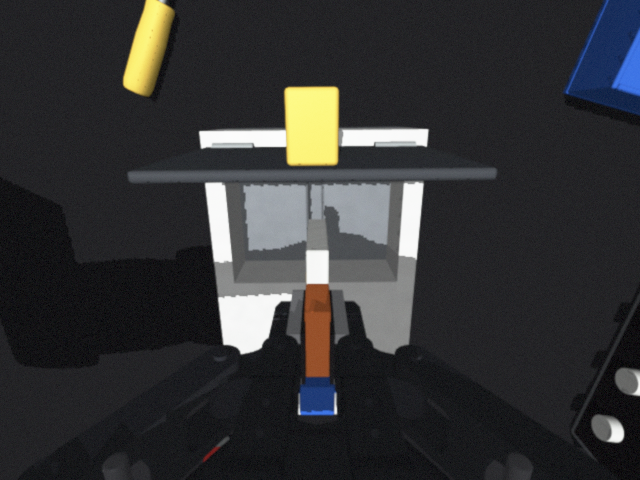

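Call:
arm_command:
  moves:
    - {"delta_pos": [-0.3, -0.02, -0.1], "roll": 0}
    - {"delta_pos": [-0.8, -0.07, -0.2], "roll": 0}
    - {"delta_pos": [-1.5, -0.13, -0.2], "roll": 0}
    - {"delta_pos": [-2.2, -0.2, -0.2], "roll": 0}
    - {"delta_pos": [-2.9, -0.25, -0.2], "roll": 0}
    - {"delta_pos": [-3.6, -0.31, -0.2], "roll": 0}
    - {"delta_pos": [-4.3, -0.37, -0.2], "roll": 0}
    - {"delta_pos": [-5.0, -0.44, -0.2], "roll": 0}
    - {"delta_pos": [-5.5, -0.48, -0.2], "roll": 0}
    - {"delta_pos": [-6.0, -0.52, -0.2], "roll": 0}

```text
clock: 20.2
ee_pos: [0.5315, -0.107, 0.2478]
eef_rot: [-3.139, -0.001, 1.715]
wrist_force: [0.0, -0.1, -0.5]
gripper_width: 0.0089
```

```bash
python3 - <<'E'
from m import *
s=bot.read_state(); p=s['ee_pos'];y=s['eef_rot'][2]; print(p,s['eef_rot'],s['clock'],s['gripper_width'])
d=np.array([.5447,-.3274])-p[:2]; print((d@[np.cos(y),np.sin(y)])/.05,(d@[np.sin(y),-np.cos(y)])/.05,(p[2]-.167)/.05)
E
```

```text
[ 0.53149204 -0.10703191  0.24780225] [-3.13947316e+00 -8.15599912e-04  1.71467566e+00] 20.2 0.008898193772272089
-4.399697584784616 -0.3705129199258093 1.6160450640677781
```

Call:
arm_command:
  moves:
    - {"delta_pos": [-0.5, -0.04, 0], "roll": 0}
    - {"delta_pos": [-1.1, -0.1, 0.1], "roll": 0}
    - {"delta_pos": [-1.8, -0.16, 0.3], "roll": 0}
    - {"delta_pos": [-2.5, -0.21, 0.6], "roll": 0}
    - {"delta_pos": [-3.2, -0.27, 0.9], "roll": 0}
    - {"delta_pos": [-3.8, -0.32, 1.2], "roll": 0}
    - {"delta_pos": [-4.2, -0.35, 1.45], "roll": 0}
    - {"delta_pos": [-4.35, -0.37, 1.6], "roll": 0}
    - {"delta_pos": [-4.35, -0.37, 1.6], "roll": 0}
    - {"delta_pos": [-4.35, -0.37, 1.6], "roll": 0}

```text
clock: 21.2
ee_pos: [0.5455, -0.3217, 0.1689]
eef_rot: [-3.141, -0.001, 1.716]
wrist_force: [-0.2, 0.5, -0.8]
gripper_width: 0.0094
```

Call:
arm_command:
  moves:
    - {"delta_pos": [0, 0, 0], "roll": 0}
    - {"delta_pos": [0, 0, 0], "roll": 0}
    - {"delta_pos": [0, 0, 0], "roll": 0}
    - {"delta_pos": [0, 0, 0], "roll": 0}
    - {"delta_pos": [0, 0, 0], "roll": 0}

```text
clock: 21.7
ee_pos: [0.5457, -0.3225, 0.1691]
eef_rot: [3.141, 0.0, 1.716]
wrist_force: [-0.6, 0.4, -1.2]
gripper_width: 0.0093
```

```bash
python3 - <<'E'
from m import *
c=snap('side','s18'); t=snap('top','t18'); w=snap('wrist','w18'); s=bot.read_state(); p=s['ee_pos']; print(p,s['eef_rot'],s['clock'],s['gripper_width'],s['wrist_force'],s['qd'])
print('foot pred in side',proj(c,[p[0],p[1],p[2]-.0593]),'pad centre',proj(c,[.5447,-.3274,.008]))
E
```

```text
[ 0.54555602 -0.32272359  0.16883049] [-3.14155612e+00  1.21058952e-05  1.71584237e+00] 21.85 0.009369853189652581 [-0.48873921  0.03179483 -1.25638653] [-0.00243938  0.00082658 -0.00082606  0.0004097  -0.00022158 -0.00020592]
foot pred in side [383.38622346 308.7930319 ] pad centre [380.97414377 345.858296  ]
```

View pics/s18.png

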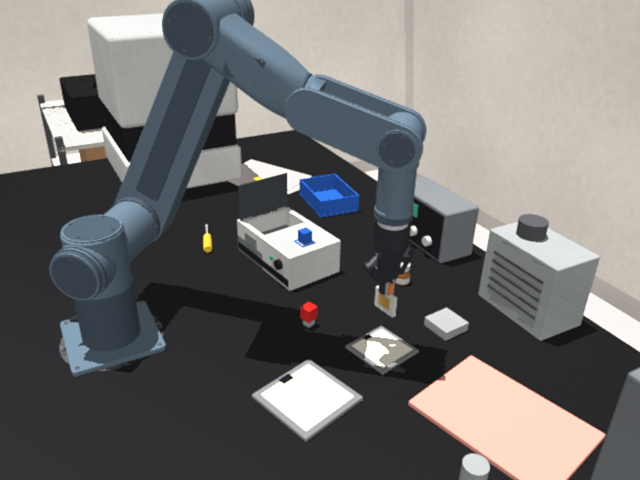

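View pics/t18.png

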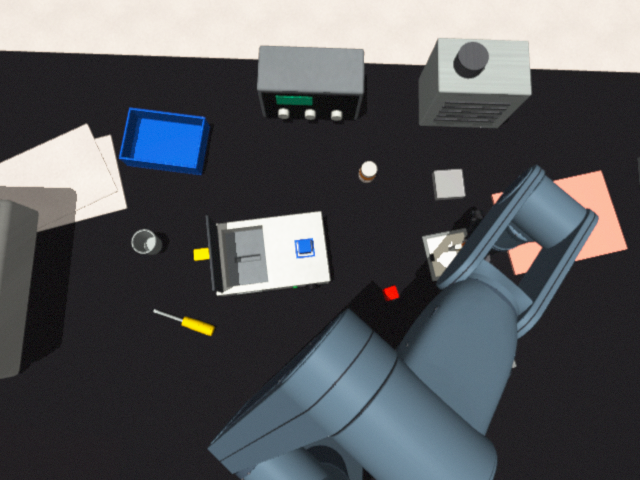

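View pics/w18.png

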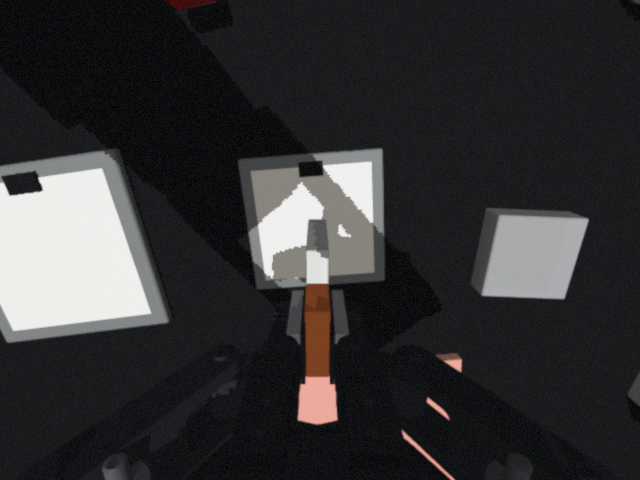

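The plate is upright about 5 mm from the pad centre with its foot about 10 cm up. The flap is open, the plug is home, and the other things have not moved.

```bash
python3 -c "
from plant import bot
print(bot.hand_in())"
```

```text
the job is handed in; nothing more can be done
None
```

The job is done and handed in at about 22 s of the 72 s allowed. `hand_in` reports no verdict, so the results below are my own checks.

- **Plug:** the blue plug is fully home. I pushed it in until it stopped against the dock under 23 N, then let go. In the side picture the foot of its head lies within about 2 px of where the dock's top puts it.
- **Flap:** I lifted it by the yellow handle only after the plug was home. It stands at about 1.6 rad by my reckoning from the arm's path. The side and top pictures show it upright.
- **Plate:** I drew it out by the orange tab and hold it upright over the 120 mm pad. By the arm's reading it is about 5 mm from the pad's centre. Its foot is about 0.10 m above the pad's top, and the joint speeds are near zero.
- **Other things:** the last top and side pictures show the red plug, jar, wafer box, screwdriver and beaker where they started. I judged this by eye and did not measure it.

**Disagreements:** small ones only. The camera and arm positions for the socket, handle and tab differed by 1 to 3 mm. The arm also stopped about 5 mm short of the pad's centre along y. Both are well within the limits, and no check failed.

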